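Clear the jammed blank tube

ROBOT

A 6-joint arm with a two-finger parallel gripper is mounted at the origin on the work surface. World frame = base frame: x ahead of the robot, y to its left, z up, the work surface at z = 0. Lengths are in mm, angles in rad, forces in N, time in s.
With the tool pointing down it reaches from about 350 to 975 mm from the base axis. Payload 7.1 kg.
Tool frame: the origin (TCP) lies at the very end of the fingers, on their centre line; the grasp point (between the pads) lies 19 mm behind it; z points along the fingers, y is the direction in which the jaws open and shut (so a half turn about z gives the same grasp; the last joint's range is limited). The gripper opens to 88 mm and grips with 3 to 60 N. Pads are 20 mm wide; open, the fingers measure 115 mm over their backs; the gripper's body (75 mm by 178 mm) begins 61 mm behind the grasp point.
Start: joints at [1.151, 0.423, 1.63, -0, 1.089, -0.019], TCP at [243.815, 575.464, 222.675] pointing down, gripper open.
Joint ranges: [-3, 3], [-0.9, 2.11], [0.09, 2.58], [-1.31, 4.45], [0.11, 2.69], [-2.54, 2.54]. Speed limits (rad/s): [2.39, 2.39, 3.01, 3.14, 3.14, 3.14].

INTERFACE

Orientations are given as a rotation vector (axis times angle).
In Python, from workcell import monitor, vision, order, find_in, regions_of, place_of gives the robot as it stands. The module is installed in compiled form; this text tells all that it offers.
- The arm moves only by the tool carry_out, never from a script. Its argument "targets" is a list of rows, each a list of 3 entries, a list of its own where there are three numbers: the turn, a rotation vector about the world's x, y, z in degrees, then the shift along the world's x, y, z in mm, then the finger opening in mm, from 0 to 87.8. In form: [[[rx, ry, rz], [x, y, z], hand], ...]. A call has 1 to 10 rows; each row is the pose to reach, as a shift and turn from the pose commanded when the call began; what a row does not reach only later rows make up. A row lasts 1/12 s, in which the tool goes at most 41.7 mm and 7.16 degrees, less where a joint would pass 70% of its speed; a pose out of reach is approached as far as the arm can. A call with a gripper value outside its range is refused whole. The fingers move at their own pace and stop on an object; the grip force is fixed at half the most. Time passes only in rows, so rows that repeat a pose let the fingers close. It gives the time, the measured TCP pose, the force and the opening at its end, in the units of the state.
- monitor.get_obs(): the state, without advancing time (a new reading comes with each control period).
- vision.get_image(name): name is "scene" or "side" or "wrist"; returns the picture (480x640x3 uint8, red, green, blue); there is no depth.
- vision.camera_model(name): a dict with "K" (3x3 intrinsics, pixels), "dist" ([k1, k2, p1, p2, k3] as OpenCV has them; the pictures are not rectified), "rvec" (rotation vector, rad) and "tvec" (3), from world to camera coordinates, as OpenCV has them. Camera axes: x right, y down, z forward; pixel columns grow to the right and rows downward; lengths in mm; the calibration is good to about 2 mm. A picture is of the moment at which its call begins: read the wrist's pose just before it. camera_model takes no time and is no camera call; for the wrist camera it gives the pose at the moment of the call.
- order.close_job(): hands the job in, once; it reports no verdict.
Trained networks look in the newest picture that a camera, given by its name, has taken for a name from the list of things; names that differ only in an ending like _2 or _b are one class to them, and where a whole thing is asked for, a point or a joint stands for the part that bears it (a point fixed in the world has none). Each returns a list of dicts, best first, with "confidence" (0 to 1); they miss things now and then, are a little off and sometimes report something else, mostly with a low value. They report only what shows in the picture. A call takes as long as a camera call. They do not tell look-alikes from the thing itself.
- find_in(query, camera): "point" ([x, y, z] in mm, in the coordinates of the camera as it stood for that picture, good to about 4 mm: the middle of the surface that is visible of it).
- regions_of(query, camera): "mask" (480x640 bool, what is visible of it).
- place_of(query, camera): "point" ([x, y, z] in mm, in the coordinates of the camera as it stood for that picture, good to about 4 mm: a listed point, or the origin of a listed thing).
The state is a dict: "t": time; "qpos": joint angles; "qvel": joint speeds; "joint_torque": joint torques, N m; "ee_pos": TCP position; "orientation": TCP orientation; "ft_force": force on the tool from outside, world axes, zero at the start; "moment": the same for the moment, N m; "width": finger opening in mm.
Only numpy, scipy, OpenCV 4.12 (cv2) and the standard library are available. Lean on these libraries where they do the work, as an engineer would, in place of code of your own. Each camera call takes 0.05 s, during which the arm holds its last target.

TASK

A brass slug is wedged in the bottom of the clear feed tube that leans over in its stand. Press the tube's lever down to tip it fully upright, then take the long push rod with the round stop collar from the tool rack and push it down the tube until its collar sits on the tube's rim, so that the slug drops into the catch tray below. Leave the rod standing in the upright tube.

Things in the scene. Friction and masses are not known exactly. Their poses are not given: they have to be found in the camera images.
- stand: Fixed, base 130 mm square; origin at bench level, z up. Tray inside 76 mm square, centred, rim 22 mm high. Tube pivots about y, 66 mm above origin, between 78 mm uprights. Leans 0.7 rad to +x. Its lever, square to it, runs to -x, 15 mm above the pivot when upright (81 mm high), 28 mm disc 92 mm from the tube axis. Press it straight down at x -62 mm (about 3 N) to a hard stop: upright. It stays put.
- tube_mouth (a point): Centre of the clear tube's upper rim, 70 mm from the pivot (136 mm above bench when upright); z out along the tube. Rim 54 mm outside, 46 mm inside; a funnel 20 mm deep narrows to a 24 mm bore, 32 mm outside. 90 mm below the rim ends the tube's steel mouth: two sprung lips 17 mm apart that grip the slug and let it through at under 15 N.
- push_rod: Steel shaft 14 mm thick, 100 mm long; flat round collar 54 mm wide, 6 mm thick; pale cylindrical wood handle 26 mm thick, 106 to 172 mm above the origin (tip centre; z up the rod). 0.2 kg. Hangs by its collar in a rack, top 118 mm high, 100 x 230 mm. Two other tools, no collar, stand 70 or 140 mm away along y, up to 45 mm above the rack: close fingers along x. It stands on its collar in the tube.
- slug: Solid brass cylinder, 22 mm diameter, 16 mm high, 50 g, seen through the tube's lower end. Origin: centre of its lower face; z along its axis. It starts wedged with this face 85 mm below the rim, upper face 69 mm below. The rod pushed home reaches 10 mm below the steel mouth and frees it; it drops into the tray and may lie any way round.
Things that resemble listed ones, but are neither listed nor needed, are in the scene too. What is shaped like the push_rod but blue is not meant.

How it is judged:
By the outcome, as a careful person would: the job done as asked, in the order asked, and still so for the second after the job is handed in, with the robot touching nothing.
It also fails if it takes over 53 s, if anything falls off the work surface, if the arm or the gripper's body presses on something with over 40 N, if the wrist force passes 120 N, or if a joint passes its speed limit or range.

## Working session

There is one attempt and no reset: what is moved stays moved. The work goes in short steps, Python scripts to look and compute and a tool call to move; the robot and the scene stay as the last step left them, time stands still between calls to the robot, and variables do not carry over. Pictures are saved under pics/ and viewed, and the job is handed in when it is done.

Besides the shell and the picture viewer there is one more tool, called after "Call:" as name(argument=value, ...) on one line, values as JSON. carry_out: Moves the arm, as the interface text tells. Its arguments: {"type":"object","properties":{"targets":{"type":"array","items":{"type":"array"}}},"required":["targets"]}

```bash
mkdir -p pics; cat > h.py <<'E'
import numpy as np, cv2
from workcell import monitor, vision, order, find_in, regions_of, place_of
def snap(n,f):
    im=vision.get_image(n); cv2.imwrite('pics/'+f,im[:,:,::-1]); return im
def cam(n):
    m=vision.camera_model(n); R,_=cv2.Rodrigues(np.array(m['rvec'],float)); return np.array(m['K'],float),np.array(m['dist'],float),R,np.array(m['tvec'],float).ravel(),np.array(m['rvec'],float)
def c2w(n,p):
    K,d,R,t,_=cam(n); return R.T@(np.array(p)-t)
def proj(n,P):
    K,d,R,t,rv=cam(n); return cv2.projectPoints(np.array(P,float).reshape(-1,3),rv,t,K,d)[0].reshape(-1,2)
def ray(n,uv,z=None):
    K,d,R,t,_=cam(n); u=cv2.undistortPoints(np.array(uv,float).reshape(1,1,2),K,d).ravel()
    o=-R.T@t; v=R.T@np.array([u[0],u[1],1.]); 
    return o+v*((z-o[2])/v[2]) if z is not None else (o,v/np.linalg.norm(v))
E
python3 - <<'E'
from h import *
print(monitor.get_obs())
for n in ['scene','side','wrist']:
    snap(n,f'a_{n}.png')
    if n=='wrist': continue
    for q in ['stand','tube_mouth','push_rod','slug']:
        print(n,q,[(round(d['confidence'],2),c2w(n,d['point']).round(0).tolist()) for d in place_of(q,n)])
E
```

```text
{'t': 0.0, 'qpos': array([ 1.15104439e+00,  4.23844030e-01,  1.63070078e+00, -2.74674092e-05,
        1.08858439e+00, -1.90263549e-02]), 'qvel': array([-0.00152498,  0.00057231, -0.00040331,  0.00038757, -0.00155588,
       -0.00019916]), 'joint_torque': array([ 9.01245094e-04, -5.44638813e+01, -2.73655790e+01,  6.44158269e-02,
        2.29493296e-02, -9.59846466e-05]), 'ee_pos': array([243.57355917, 574.97399673, 221.89546683]), 'orientation': array([-6.25173455e-01, -3.07844199e+00,  2.36383468e-03]), 'ft_force': array([ 0.55686466, -0.59030102,  0.52699462]), 'moment': array([-0.01920084, -0.00120334, -0.01343723]), 'width': 87.5666875331192}
scene stand [(0.76, [535.0, -218.0, 1.0])]
scene tube_mouth [(0.81, [573.0, -242.0, 116.0]), (0.16, [536.0, -218.0, -1.0])]
scene push_rod [(0.56, [541.0, 359.0, -1.0])]
scene slug [(0.64, [536.0, -217.0, 5.0])]
side stand [(0.67, [538.0, -215.0, -5.0])]
side tube_mouth [(0.85, [578.0, -235.0, 124.0])]
side push_rod [(0.6, [547.0, 361.0, -4.0])]
side slug [(0.37, [531.0, -212.0, 51.0])]
```

View pics/a_scene.png

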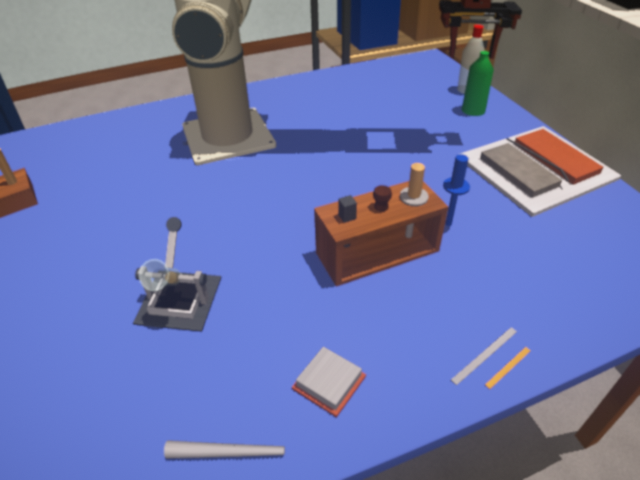

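View pics/a_side.png

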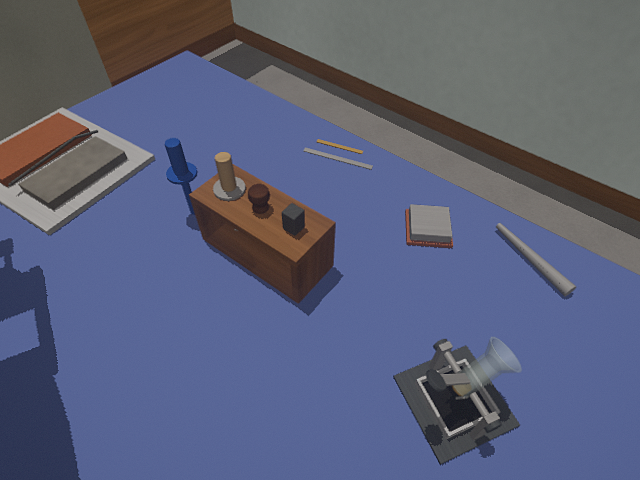

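View pics/a_wrist.png

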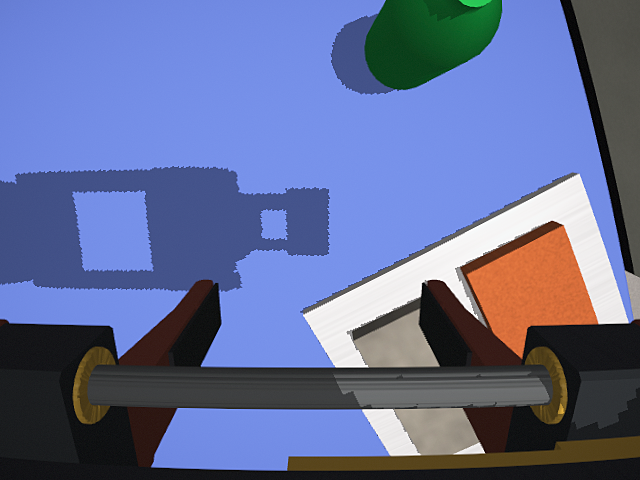

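```bash
python3 - <<'E'
import cv2,numpy as np
a=cv2.imread('pics/a_scene.png');b=cv2.imread('pics/a_side.png')
def c(im,x,y,w,h): return cv2.resize(im[y:y+h,x:x+w],(400,300),interpolation=cv2.INTER_CUBIC)
o=np.vstack([np.hstack([c(a,110,200,160,120+20-20),c(b,370,330,180,135)]),np.hstack([c(a,300,150,180,135),c(b,150,130,200,150)])])
cv2.imwrite('pics/z1.png',o)
E
```

```text
(no output)
```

View pics/z1.png

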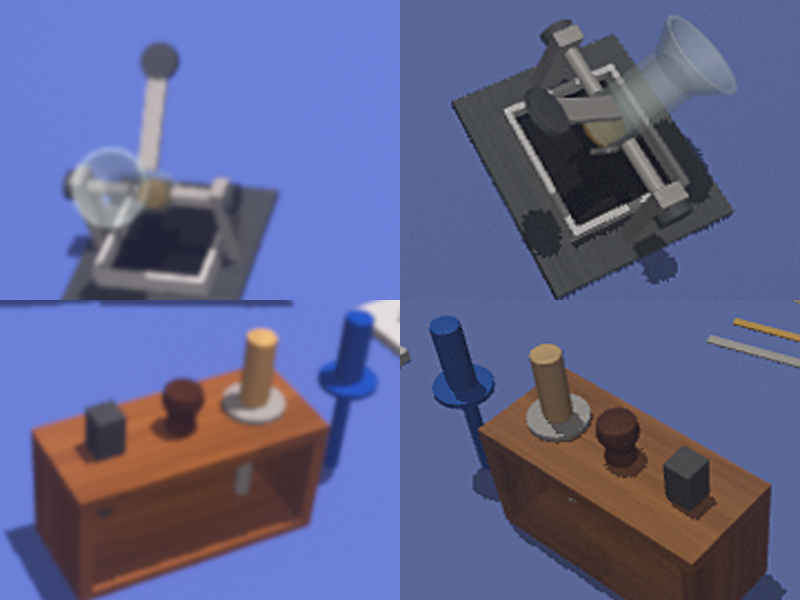

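```bash
python3 - <<'E'
from h import *
from scipy.optimize import least_squares
# rod
for n,u in [('scene',(417.9,166.6)),('side',(223.5,156.5))]: print('rodtop',n,ray(n,u,190).round(1))
for n,u in [('scene',(300+254*.45,150+103*.45)),('side',(150+158*.5,130+116*.5))]: print('collar',n,ray(n,u,124).round(1))
S=[('scene',(314.4,209.8)),('scene',(421.5,182.8)),('scene',(447,208.5)),('scene',(337,241)),('side',(190,194.5)),('side',(335,223.5)),('side',(296.5,260)),('side',(220,165))]
for n,u in S: print('rack',n,ray(n,u,118).round(0))
B=[('side',(393.9,375.9)),('side',(464.5,346.7)),('side',(519.4,425.4)),('side',(440.7,464.1))]
for n,u in B: print('base',n,ray(n,u,6).round(0))
print('disc',ray('scene',(174,224.4),137).round(1),ray('side',(435.7,380),137).round(1))
c=np.mean([ray(n,u,6) for n,u in B],0); print(c)
E
```

```text
rodtop scene [562.8 249.9 190. ]
rodtop side [560.7 246.6 190. ]
collar scene [565.5 249.1 124. ]
collar side [558.3 246.3 124. ]
rack scene [523.  64. 118.]
rack scene [527. 288. 118.]
rack scene [614. 292. 118.]
rack scene [616.  70. 118.]
rack side [510. 290. 118.]
rack side [613.  64. 118.]
rack side [520.  64. 118.]
rack side [592. 306. 118.]
base side [ 510. -132.    6.]
base side [ 620. -192.    6.]
base side [ 561. -305.    6.]
base side [ 449. -245.    6.]
disc [ 485.9 -186.3  137. ] [ 481.  -188.7  137. ]
[ 534.94859268 -218.34982301    6.        ]
```

Call:
carry_out(targets=[[[0,0,-67],[130,-400,30],0],[[0,0,-67],[130,-400,30],0],[[0,0,-67],[130,-400,30],0],[[0,0,-67],[130,-400,30],0],[[0,0,-67],[130,-400,30],0],[[0,0,-67],[130,-400,30],0],[[0,0,-67],[130,-400,30],0],[[0,0,-67],[130,-400,30],0],[[0,0,-67],[130,-400,30],0],[[0,0,-67],[130,-400,30],0]])

```text
t: 1.38
ee_pos: [372.5, 178.4, 252.8]
orientation: [2.227, 2.215, 0.001]
ft_force: [1.0, -0.4, 0.1]
width: 24.7
```

Call:
carry_out(targets=[[[0,0,0],[107,-364,-50],0],[[0,0,0],[107,-364,-50],0],[[0,0,0],[107,-364,-50],0],[[0,0,0],[107,-364,-50],0],[[0,0,0],[107,-364,-50],0],[[0,0,0],[107,-364,-50],0],[[0,0,0],[107,-364,-50],0],[[0,0,0],[107,-364,-50],0],[[0,0,0],[107,-364,-50],0],[[0,0,0],[107,-364,-50],0]])

```text
t: 2.22
ee_pos: [480.9, -189.0, 202.0]
orientation: [2.223, 2.217, -0.0]
ft_force: [0.3, -0.2, -0.1]
width: 0.3
```

```bash
python3 - <<'E'
from h import *
print(monitor.get_obs()['ee_pos'],monitor.get_obs()['width'])
a=snap('wrist','b_w.png');b=snap('scene','b_s.png');c=snap('side','b_d.png')
print('disc proj',proj('wrist',[[482,-188,137],[535.5,-217.5,66]]))
cv2.imwrite('pics/b.png',np.vstack([np.hstack([cv2.resize(a,(400,300)),cv2.resize(b[170:350,60:300],(400,300))]),np.hstack([cv2.resize(c[300:480,340:580],(400,300)),cv2.resize(b,(400,300))])])[:,:,::-1])
E
```

```text
[ 480.93216881 -189.01981192  202.03454425] 0.3307216778274174
disc proj [[324.99387185 264.82822754]
 [391.89670053 271.06276244]]
```

View pics/b.png

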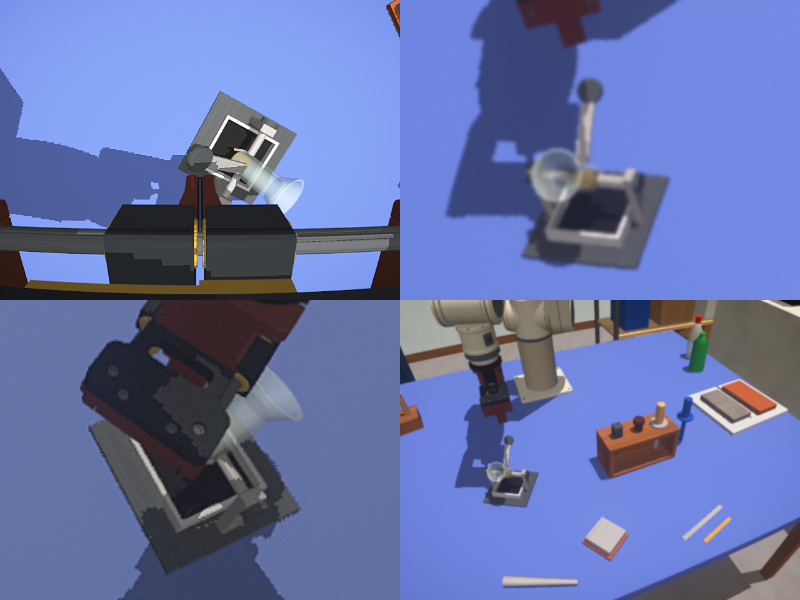

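```bash
python3 - <<'E'
from h import *
a=cv2.imread('pics/b_w.png')
cv2.imwrite('pics/bz.png',cv2.resize(a[130:350,270:510],(800,733),interpolation=cv2.INTER_CUBIC)[:600])
print(ray('wrist',(320,253),137))
E
```

```text
[ 479.03666559 -180.64045812  137.        ]
```

View pics/bz.png

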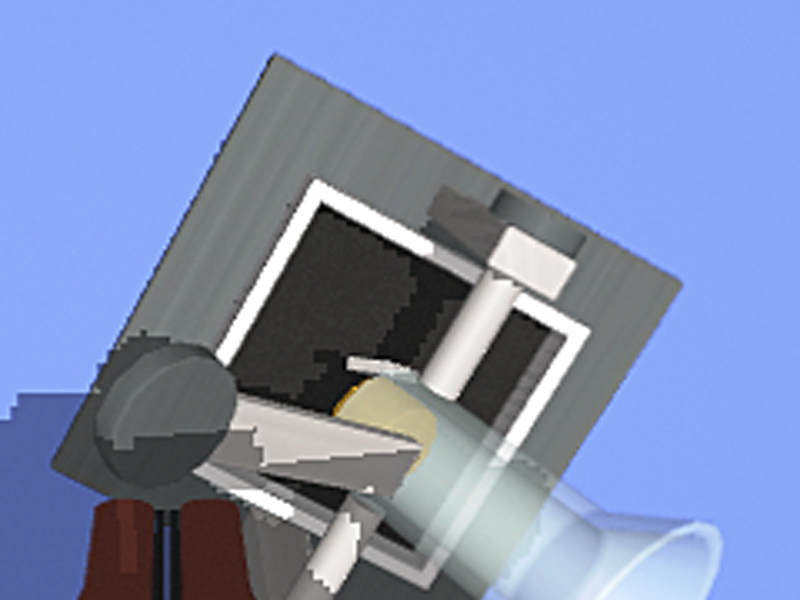

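```bash
python3 - <<'E'
from h import *
from scipy.optimize import least_squares
W=[('wrist',(352.5,146.5)),('wrist',(474.9,215.5)),('wrist',(285.6,269.5))]
B=[('side',(393.9,375.9)),('side',(464.5,346.7)),('side',(519.4,425.4)),('side',(440.7,464.1))]
for z in (0,6,10):
  for n,u in W+B: print(z,n,ray(n,u,z).round(1))
# corners in stand frame
c={'w':[(-65,65),(65,65),(-65,-65)],'s':[(-65,65),(65,65),(65,-65),(-65,-65)]}
def res(p):
  x,y,a,h=p; R=np.array([[np.cos(a),-np.sin(a)],[np.sin(a),np.cos(a)]]);r=[]
  for L,k in ((W,'w'),(B,'s')):
    for (n,u),q in zip(L,c[k]): r+=list(proj(n,[*(np.array([x,y])+R@q),h])[0]-u)
  return r
s=least_squares(res,[535,-218,-.49,6]);print(s.x,np.round(s.fun,1))
E
```

```text
0 wrist [ 507.8 -124.6    0. ]
0 wrist [ 623.3 -186.7    0. ]
0 wrist [ 446.1 -239.5    0. ]
0 side [ 512.7 -131.2    0. ]
0 side [ 623.2 -191.3    0. ]
0 side [ 564.4 -306.     0. ]
0 side [ 450.7 -245.1   -0. ]
6 wrist [ 507.3 -124.4    6. ]
6 wrist [ 621.  -185.4    6. ]
6 wrist [ 446.7 -237.4    6. ]
6 side [ 510.2 -132.     6. ]
6 side [ 619.6 -191.5    6. ]
6 side [ 561.3 -305.1    6. ]
6 side [ 448.6 -244.8    6. ]
10 wrist [ 507.  -124.2   10. ]
10 wrist [ 619.4 -184.6   10. ]
10 wrist [ 447.  -235.9   10. ]
10 side [ 508.4 -132.4   10. ]
10 side [ 617.2 -191.6   10. ]
10 side [ 559.3 -304.5   10. ]
10 side [ 447.3 -244.6   10. ]
[ 5.35645799e+02 -2.15090137e+02 -4.90944697e-01  3.07857408e-02] [ 1.3  2.9  0.1  1.8  1.7  2.3 -3.7  0.2 -1.6 -1.3 -2.6 -0.2 -3.4  0.1]
```

Call:
carry_out(targets=[[[0,0,0],[0,3,-25],0],[[0,0,0],[0,3,-50],0],[[0,0,0],[0,3,-58],0],[[0,0,0],[0,3,-66],0],[[0,0,0],[0,3,-74],0],[[0,0,0],[0,3,-82],0],[[0,0,0],[0,3,-90],0],[[0,0,0],[0,3,-98],0],[[0,0,0],[0,3,-106],0],[[0,0,0],[0,3,-108],0]])

```text
t: 3.2
ee_pos: [478.9, -180.6, 93.1]
orientation: [-2.22, -2.221, 0.001]
ft_force: [-0.1, 0.5, 1.3]
width: 0.3
```

```bash
python3 - <<'E'
from h import *
print(monitor.get_obs()['ee_pos'],monitor.get_obs()['ft_force'])
a=snap('wrist','c_w.png');b=snap('scene','c_s.png');c=snap('side','c_d.png')
cv2.imwrite('pics/c.png',np.vstack([np.hstack([cv2.resize(a,(400,300)),cv2.resize(b[170:350,60:300],(400,300))]),np.hstack([cv2.resize(c[300:480,340:580],(400,300)),cv2.resize(a[130:370,240:560],(400,300))])])[:,:,::-1])
E
```

```text
[ 478.8700518  -180.61588078   93.09104318] [-0.10235414  0.45346062  1.31609995]
```

View pics/c.png

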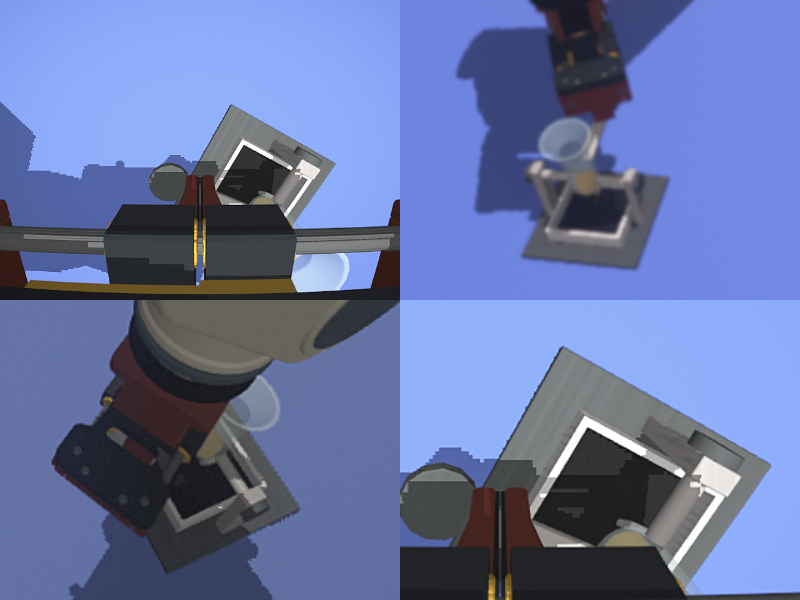

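```bash
python3 - <<'E'
from h import *
o=monitor.get_obs();print(o)
E
```

```text
{'t': 3.35, 'qpos': array([-3.84137723e-01,  4.56714130e-01,  1.95912280e+00, -1.22056856e-04,
        7.26308845e-01, -3.84546512e-01]), 'qvel': array([ 1.56754284e-04, -1.03664260e-02, -3.39822604e-03, -9.80156424e-04,
        3.63804089e-03,  1.96130296e-05]), 'joint_torque': array([ 4.67661337e-02, -4.69637990e+01, -1.81521678e+01,  5.68705460e-02,
        1.75450102e-02,  9.21507526e-04]), 'ee_pos': array([ 479.15088503, -180.8733074 ,   94.00082865]), 'orientation': array([-2.22054832e+00, -2.22165901e+00,  4.56307446e-04]), 'ft_force': array([0.3636525 , 0.00552736, 0.16223376]), 'moment': array([-0.05415793,  0.06602005, -0.04303854]), 'width': 0.6785884255201274}
```

Call:
carry_out(targets=[[[0,0,0],[2,-5,2],0],[[0,0,0],[2,-5,0],0],[[0,0,0],[2,-5,-4],0],[[0,0,0],[2,-5,-7],0],[[0,0,0],[2,-5,-9],0],[[0,0,0],[2,-5,-10],0],[[0,0,0],[2,-5,-10],0]])

```text
t: 3.93
ee_pos: [480.9, -185.6, 83.9]
orientation: [-2.22, -2.222, 0.001]
ft_force: [0.6, -0.0, -0.1]
width: 0.3
```

Call:
carry_out(targets=[[[0,0,0],[0,0,-1],0],[[0,0,0],[0,0,-2],0],[[0,0,0],[0,0,-3],0],[[0,0,0],[0,0,-3],0]])

```text
t: 4.27
ee_pos: [481.2, -185.7, 81.2]
orientation: [-2.221, -2.222, 0.0]
ft_force: [-0.5, -0.0, 0.6]
width: 0.4
```

```bash
python3 - <<'E'
from h import *
print(monitor.get_obs()['ee_pos'],monitor.get_obs()['ft_force'])
a=snap('wrist','d_w.png');b=snap('scene','d_s.png');c=snap('side','d_d.png')
cv2.imwrite('pics/d.png',np.vstack([np.hstack([cv2.resize(a,(400,300)),cv2.resize(b[170:350,60:300],(400,300))]),np.hstack([cv2.resize(c[300:480,340:580],(400,300)),cv2.resize(a[130:370,240:560],(400,300))])])[:,:,::-1])
E
```

```text
[ 481.20717623 -185.70732943   81.17029777] [-0.5072386  -0.03898949  0.5781877 ]
```

View pics/d.png

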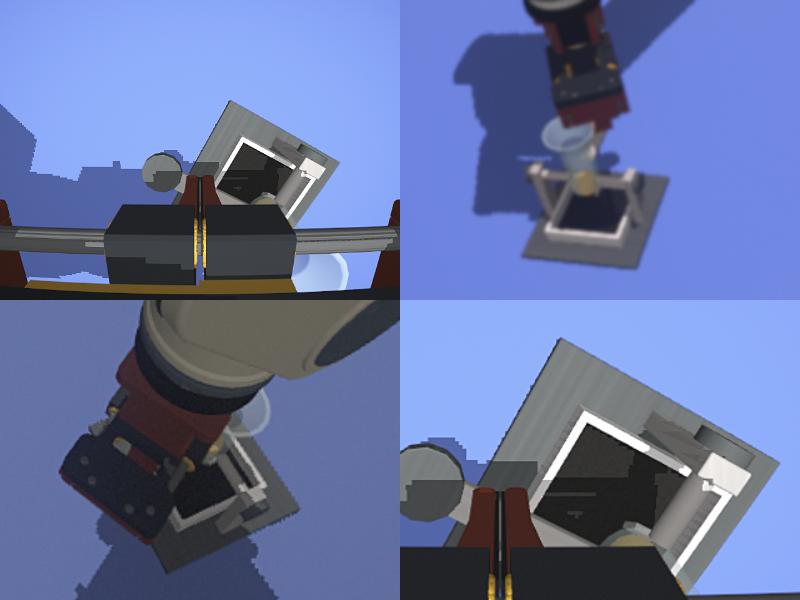

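Call:
carry_out(targets=[[[0,0,0],[0,0,-1],0],[[0,0,0],[0,0,-2],0],[[0,0,0],[0,0,-3],0],[[0,0,0],[0,0,-3],0]])

```text
t: 4.75
ee_pos: [481.7, -186.0, 80.3]
orientation: [2.22, 2.222, 0.001]
ft_force: [-6.6, 1.2, 26.5]
width: 1.0
```

Call:
carry_out(targets=[[[0,0,0],[0,0,5],0],[[0,0,0],[0,0,40],0],[[0,0,0],[0,0,80],0],[[0,0,0],[-20,30,120],87],[[0,0,0],[-40,60,150],87],[[0,0,0],[-60,100,165],87],[[0,0,0],[-60,140,165],87],[[0,0,0],[-60,180,165],87],[[0,0,0],[-60,220,165],87],[[0,0,0],[-60,220,165],87]])

```text
t: 5.58
ee_pos: [420.9, 37.9, 244.0]
orientation: [2.218, 2.224, 0.003]
ft_force: [-0.1, -0.6, -0.1]
width: 43.5
```

```bash
python3 - <<'E'
from h import *
print(monitor.get_obs()['ee_pos'])
b=snap('scene','e_s.png');print([(d['confidence'],c2w('scene',d['point'])) for d in place_of('tube_mouth','scene')])
c=snap('side','e_d.png');print([(d['confidence'],c2w('side',d['point'])) for d in place_of('tube_mouth','side')])
cv2.imwrite('pics/e.png',np.vstack([np.hstack([cv2.resize(b[200:350,90:290],(400,300),interpolation=cv2.INTER_CUBIC),cv2.resize(c[330:480,360:560],(400,300),interpolation=cv2.INTER_CUBIC)])])[:,:,::-1])
E
```

```text
[420.91459578  37.88010786 244.02600261]
[(0.88, array([ 536.8558102 , -219.08022642,  134.62754729]))]
[(0.75, array([ 536.38413175, -214.0030436 ,  138.63917887]))]
```

View pics/e.png

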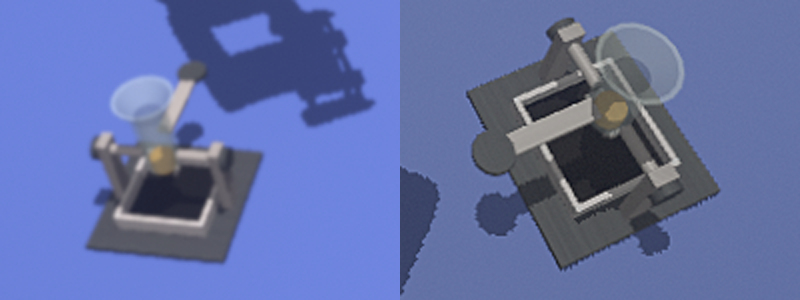

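Call:
carry_out(targets=[[[0,0,0],[140,190,20],87],[[0,0,0],[140,190,20],87],[[0,0,0],[140,190,20],87],[[0,0,0],[140,190,20],87],[[0,0,0],[140,190,20],87],[[0,0,0],[140,190,20],87],[[0,0,0],[140,190,20],87],[[0,0,0],[140,190,20],87]])

```text
t: 6.45
ee_pos: [562.1, 223.3, 262.4]
orientation: [-2.221, -2.222, 0.002]
ft_force: [-0.5, -0.2, -0.1]
width: 87.1
```

```bash
python3 - <<'E'
from h import *
print(ray('scene',(161.5,251),136),ray('side',(480,361.5),136))
print(monitor.get_obs()['ee_pos'])
b=snap('wrist','f_w.png')
print([(d['confidence'],c2w('wrist',d['point'])) for d in place_of('push_rod','wrist')])
print(proj('wrist',[[561,248,124],[561,248,190]]))
E
```

```text
[ 544.27115022 -216.26594241  136.        ] [ 536.06333897 -218.80428962  136.        ]
[562.13516594 223.2759541  262.37928761]
[(0.96, array([ 5.42909488e+02,  3.57749796e+02, -9.30377516e-02])), (0.91, array([553.8702139 , 248.70762652,  20.67683893]))]
[[320.1296237  195.09055859]
 [320.09065334 212.76564211]]
```

View pics/f_w.png

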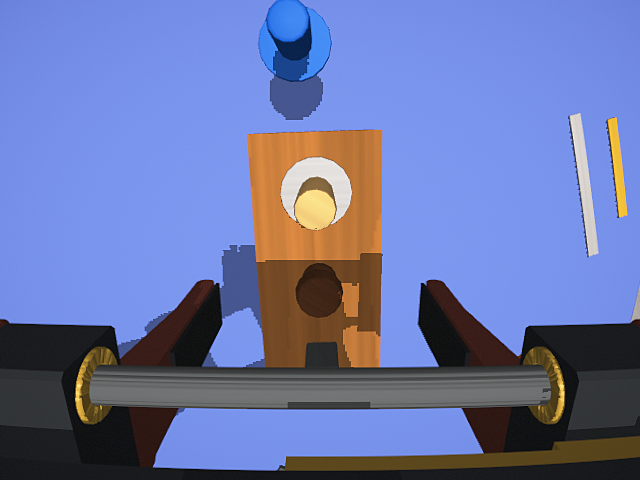

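```bash
python3 - <<'E'
from h import *
print(ray('wrist',(315.5,209.5),190),ray('wrist',(316.5,191),124),monitor.get_obs()['ee_pos'])
E
```

```text
[558.28717647 249.96810233 190.        ] [558.28465282 251.08781541 124.        ] [560.81386743 222.1339794  262.50563723]
```

Call:
carry_out(targets=[[[0,0,0],[-2,27,0],87],[[0,0,0],[-2,27,-10],87],[[0,0,0],[-2,27,-40],87],[[0,0,0],[-2,27,-70],87],[[0,0,0],[-2,27,-100],87],[[0,0,0],[-2,27,-120],87],[[0,0,0],[-2,27,-125],87],[[0,0,0],[-2,27,-125],87]])

```text
t: 7.22
ee_pos: [557.9, 249.2, 136.7]
orientation: [-2.221, -2.22, 0.006]
ft_force: [-0.1, -0.0, 0.9]
width: 86.9
```

Call:
carry_out(targets=[[[0,0,0],[0,0,0],15],[[0,0,0],[0,0,0],15],[[0,0,0],[0,0,0],15],[[0,0,0],[0,0,0],15],[[0,0,0],[0,0,0],15],[[0,0,0],[0,0,0],15],[[0,0,0],[0,0,0],15],[[0,0,0],[0,0,0],15],[[0,0,0],[0,0,0],15],[[0,0,0],[0,0,0],15]])

```text
t: 8.05
ee_pos: [559.2, 251.2, 138.2]
orientation: [-2.221, -2.222, 0.0]
ft_force: [-0.6, 0.0, 0.1]
width: 25.3
```

```bash
python3 - <<'E'
from h import *
o=monitor.get_obs();print(o['ee_pos'],o['width'],o['ft_force'])
a=snap('wrist','g_w.png');b=snap('scene','g_s.png');c=snap('side','g_d.png')
cv2.imwrite('pics/g.png',np.vstack([np.hstack([cv2.resize(a,(400,300)),cv2.resize(b[130:310,280:520],(400,300))]),np.hstack([cv2.resize(c[100:280,130:370],(400,300)),cv2.resize(a[130:370,160:480],(400,300))])])[:,:,::-1])
E
```

```text
[559.18246184 251.23632783 138.24745055] 25.294526784673856 [-0.5978648   0.01650104  0.12138688]
```

View pics/g.png

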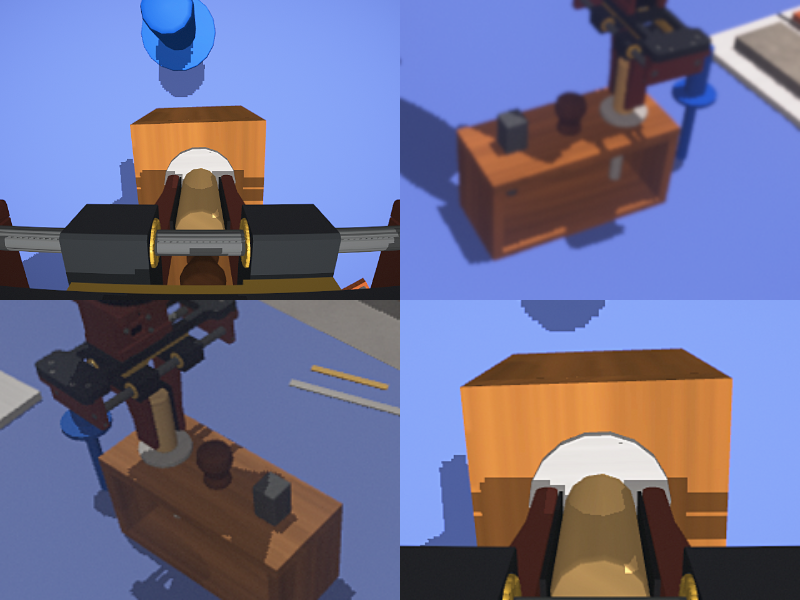

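Call:
carry_out(targets=[[[0,0,0],[0,0,5],15],[[0,0,0],[0,0,15],15],[[0,0,0],[0,0,35],15],[[0,0,0],[0,0,60],15],[[0,0,0],[0,0,85],15],[[0,0,0],[0,0,110],15],[[0,0,0],[0,0,135],15],[[0,0,0],[0,0,155],15],[[0,0,0],[0,0,165],15],[[0,0,0],[0,0,165],15]])

```text
t: 9.03
ee_pos: [560.4, 251.7, 306.5]
orientation: [2.219, 2.221, 0.007]
ft_force: [-0.1, 0.5, -1.9]
width: 25.6
```

```bash
python3 - <<'E'
from h import *
o=monitor.get_obs();print(o['ee_pos'],o['width'],o['ft_force'])
b=snap('scene','h_s.png')
print([(d['confidence'],c2w('scene',d['point'])) for d in place_of('push_rod','scene')])
c=snap('side','h_d.png')
print([(d['confidence'],c2w('side',d['point'])) for d in place_of('push_rod','side')])
cv2.imwrite('pics/h.png',np.hstack([cv2.resize(b[60:240,320:500],(400,400)),cv2.resize(c[60:240,120:300],(400,400))])[:,:,::-1])
p=o['ee_pos']
for n in('scene','side'): print(n,proj(n,[p,p-[0,0,119.7],p-[0,0,17]]))
E
```

```text
[560.41667995 251.69176777 306.52816502] 25.616856298336316 [-0.11542222  0.53299002 -1.85599378]
[(0.69, array([ 5.39443955e+02,  3.55664562e+02, -1.24890180e-02])), (0.68, array([563.11316027, 250.77146129, 184.4641114 ]))]
[(0.86, array([ 5.44145510e+02,  3.59766327e+02, -1.41334122e-01])), (0.84, array([560.04689255, 248.46877472, 181.64593433]))]
scene [[425.8382478  107.26765372]
 [417.91021884 167.11459008]
 [424.63875501 116.45011353]]
side [[206.71110611  88.10266404]
 [221.4565469  156.77708061]
 [209.09204471  99.14801284]]
```

View pics/h.png

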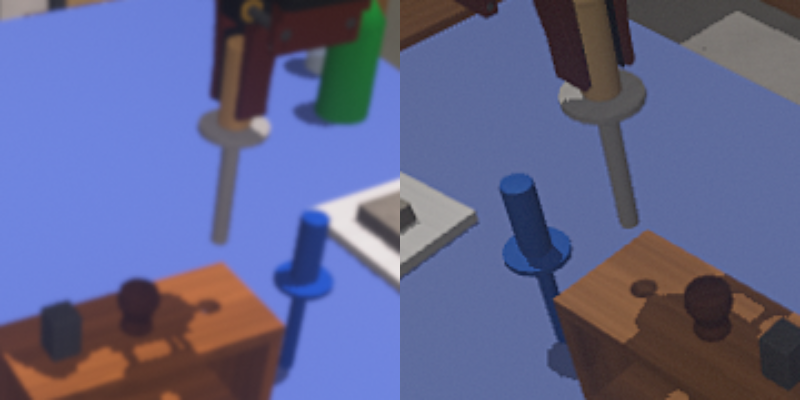

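Call:
carry_out(targets=[[[0,0,0],[-1,-15,10],15],[[0,0,0],[-2,-40,10],15],[[0,0,0],[-4,-75,10],15],[[0,0,0],[-6,-110,10],15],[[0,0,0],[-8,-145,10],15],[[0,0,0],[-10,-180,10],15],[[0,0,0],[-12,-215,10],15],[[0,0,0],[-14,-250,10],15],[[0,0,0],[-16,-285,10],15],[[0,0,0],[-18,-320,10],15]])

```text
t: 10.07
ee_pos: [540.1, -71.1, 312.8]
orientation: [-2.22, -2.221, 0.002]
ft_force: [1.0, -0.3, -2.3]
width: 25.8
```

Call:
carry_out(targets=[[[0,0,0],[-1,-35,0],15],[[0,0,0],[-2,-70,0],15],[[0,0,0],[-3,-100,0],15],[[0,0,0],[-4,-125,0],15],[[0,0,0],[-4,-140,0],15],[[0,0,0],[-4,-147,0],15],[[0,0,0],[-4,-147,-5],15],[[0,0,0],[-4,-147,-10],15],[[0,0,0],[-4,-147,-10],15],[[0,0,0],[-4,-147,-10],15]])

```text
t: 10.9
ee_pos: [537.0, -214.4, 302.6]
orientation: [-2.218, -2.223, 0.001]
ft_force: [0.9, 0.7, -2.1]
width: 25.8
```

```bash
python3 - <<'E'
from h import *
o=monitor.get_obs();print(o['ee_pos'],o['width'],o['ft_force'])
b=snap('scene','i_s.png')
print([(d['confidence'],c2w('scene',d['point'])) for d in place_of('push_rod','scene')])
c=snap('side','i_d.png')
print([(d['confidence'],c2w('side',d['point'])) for d in place_of('push_rod','side')])
cv2.imwrite('pics/i.png',np.hstack([cv2.resize(b[150:290,90:230],(400,400),interpolation=cv2.INTER_CUBIC),cv2.resize(c[270:410,400:540],(400,400),interpolation=cv2.INTER_CUBIC)])[:,:,::-1])
p=o['ee_pos']
for n in('scene','side'): print(n,proj(n,[p,p-[0,0,119.7],p-[0,0,17]]))
o=monitor.get_obs();print(o['ee_pos'])
E
```

```text
[ 537.03989304 -214.35626413  302.62704989] 25.79144132827099 [ 0.94130011  0.7089751  -2.11593182]
[(0.98, array([540.37890926, 355.60462318,  -0.82628771])), (0.86, array([ 535.4896912 , -212.05562658,  184.08903449]))]
[(0.94, array([542.99928019, 359.7030124 ,  -2.33043176])), (0.66, array([ 538.57528658, -218.71063066,  183.62414819]))]
scene [[134.33478422 165.74739319]
 [154.96100668 227.11083904]
 [137.50299407 175.28279583]]
side [[526.63181509 282.86725439]
 [488.40434704 341.19562925]
 [520.17980629 292.67158108]]
[ 537.52228273 -215.10639537  303.5573768 ]
```

View pics/i.png

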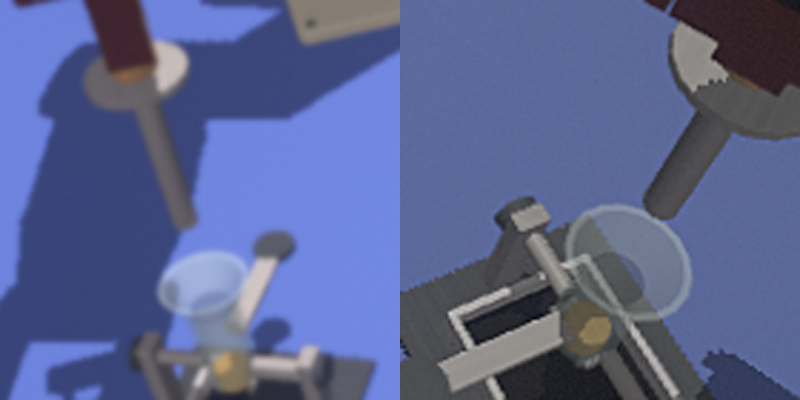

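```bash
python3 - <<'E'
from h import *
for n,t,r in [('scene',(154.75,228),(161.05,249.4)),('side',(491.4,343.5),(480.2,362.0))]:
    a=ray(n,t,183.5);b=ray(n,r,136);print(n,a.round(1),b.round(1),(b-a).round(1))
# two-view triangulation
for k,t in [('tip',((154.75,228),(491.4,343.5))),('rim',((161.05,249.4),(480.2,362)))]:
    L=[];r=[]
    for n,u in zip(('scene','side'),t):
        o,v=ray(n,u);M=np.eye(3)-np.outer(v,v);L.append(M);r.append(M@o)
    print(k,np.linalg.lstsq(np.vstack(L),np.hstack(r),rcond=None)[0].round(1))
E
```

```text
scene [ 539.8 -214.9  183.5] [ 540.1 -216.5  136. ] [  0.3  -1.6 -47.5]
side [ 536.2 -218.2  183.5] [ 535.6 -219.3  136. ] [ -0.6  -1.  -47.5]
tip [ 537.3 -216.7  181.5]
rim [ 537.1 -218.   133.4]
```

Call:
carry_out(targets=[[[0,0,0],[0,-1,-10],15],[[0,0,0],[0,-1,-25],15],[[0,0,0],[0,-1,-40],15],[[0,0,0],[0,-1,-50],15],[[0,0,0],[0,-1,-60],15],[[0,0,0],[0,-1,-70],15],[[0,0,0],[0,-1,-80],15],[[0,0,0],[0,-1,-90],15],[[0,0,0],[0,-1,-97],15],[[0,0,0],[0,-1,-97],15]])

```text
t: 11.93
ee_pos: [536.4, -216.5, 204.5]
orientation: [-2.219, -2.22, 0.002]
ft_force: [-0.6, -0.9, -2.0]
width: 25.5
```

```bash
python3 - <<'E'
from h import *
o=monitor.get_obs();print(o['ee_pos'],o['width'],o['ft_force'])
b=snap('scene','j_s.png');c=snap('side','j_d.png')
cv2.imwrite('pics/j.png',np.hstack([cv2.resize(b[190:330,90:230],(400,400),interpolation=cv2.INTER_CUBIC),cv2.resize(c[300:440,400:540],(400,400),interpolation=cv2.INTER_CUBIC)])[:,:,::-1])
E
```

```text
[ 536.44139639 -216.46309466  204.54407484] 25.477492962373166 [-0.55603225 -0.9405039  -2.048051  ]
```

View pics/j.png

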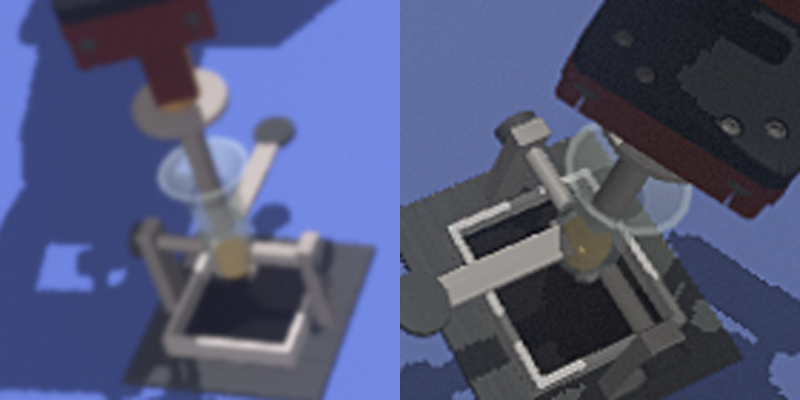

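Inside the bore, no side force. Push on slowly; the collar should seat at TCP z ≈ 155.

Call:
carry_out(targets=[[[0,0,0],[0,0,-6],15],[[0,0,0],[0,0,-12],15],[[0,0,0],[0,0,-17],15],[[0,0,0],[0,0,-21],15],[[0,0,0],[0,0,-25],15],[[0,0,0],[0,0,-29],15],[[0,0,0],[0,0,-32],15],[[0,0,0],[0,0,-35],15]])

```text
t: 12.7
ee_pos: [537.4, -216.8, 171.1]
orientation: [2.221, 2.222, 0.0]
ft_force: [0.0, 0.6, 0.8]
width: 25.5
```

Call:
carry_out(targets=[[[0,0,0],[0,0,-3],15],[[0,0,0],[0,0,-6],15],[[0,0,0],[0,0,-9],15],[[0,0,0],[0,0,-11],15],[[0,0,0],[0,0,-12],15]])

```text
t: 13.12
ee_pos: [536.8, -216.6, 158.6]
orientation: [-2.22, -2.221, 0.001]
ft_force: [0.1, 0.2, -2.6]
width: 25.9
```

Call:
carry_out(targets=[[[0,0,0],[0,0,-1],15],[[0,0,0],[0,0,-2],15],[[0,0,0],[0,0,-3],15],[[0,0,0],[0,0,-4],15],[[0,0,0],[0,0,-4],15]])

```text
t: 13.53
ee_pos: [537.5, -216.9, 156.2]
orientation: [2.22, 2.222, 0.0]
ft_force: [-2.1, 0.8, 4.4]
width: 26.0
```

```bash
python3 - <<'E'
from h import *
o=monitor.get_obs();print(o['ee_pos'],o['width'],o['ft_force'])
b=snap('scene','k_s.png');c=snap('side','k_d.png')
cv2.imwrite('pics/k.png',np.hstack([cv2.resize(b[190:330,90:230],(400,400),interpolation=cv2.INTER_CUBIC),cv2.resize(c[300:440,400:540],(400,400),interpolation=cv2.INTER_CUBIC)])[:,:,::-1])
E
```

```text
[ 537.52639096 -216.91851566  156.17009847] 25.958593229278662 [-2.07303897  0.84626072  4.42329641]
```

View pics/k.png

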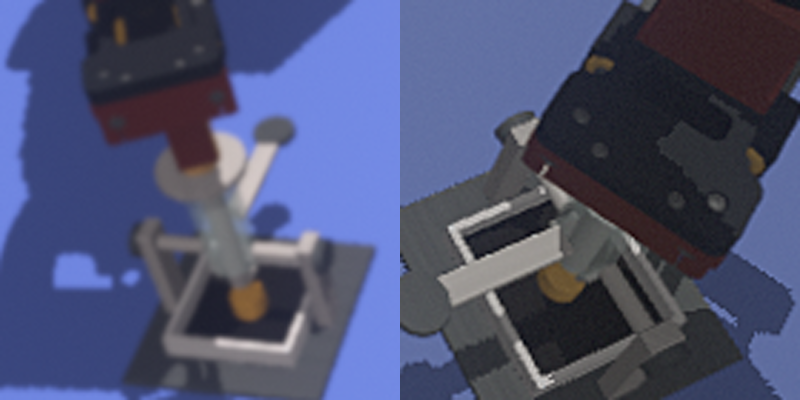

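Call:
carry_out(targets=[[[0,0,0],[0,0,-1],15],[[0,0,0],[0,0,-1],15],[[0,0,0],[0,0,-1],15]])

```text
t: 13.88
ee_pos: [537.7, -217.0, 156.1]
orientation: [2.22, 2.221, 0.001]
ft_force: [-4.5, 2.3, 13.4]
width: 25.8
```

Call:
carry_out(targets=[[[0,0,0],[0,0,1],30],[[0,0,0],[0,0,1],40],[[0,0,0],[0,0,1],60],[[0,0,0],[0,0,1],80],[[0,0,0],[0,0,1],80],[[0,0,0],[0,0,1],80],[[0,0,0],[0,0,1],80]])

```text
t: 14.47
ee_pos: [537.2, -216.8, 155.1]
orientation: [-2.221, -2.222, 0.0]
ft_force: [-0.2, -0.1, -0.3]
width: 66.9
```

Call:
carry_out(targets=[[[0,0,0],[0,0,10],80],[[0,0,0],[0,0,30],80],[[0,0,0],[0,0,60],80],[[0,0,0],[0,0,95],80],[[0,0,0],[0,0,130],80],[[0,0,0],[-20,40,140],80],[[0,0,0],[-40,75,140],80],[[0,0,0],[-60,110,140],80],[[0,0,0],[-80,145,140],80],[[0,0,0],[-100,180,140],80]])

```text
t: 15.3
ee_pos: [435.9, -35.5, 296.1]
orientation: [2.221, 2.221, 0.001]
ft_force: [1.5, 0.6, 0.4]
width: 79.7
```

Call:
carry_out(targets=[[[0,0,0],[0,30,0],80],[[0,0,0],[0,60,0],80],[[0,0,0],[0,60,0],80]])

```text
t: 15.55
ee_pos: [436.9, 26.9, 296.4]
orientation: [2.217, 2.226, 0.003]
ft_force: [-0.5, -0.1, -0.3]
width: 80.2
```

```bash
python3 - <<'E'
from h import *
o=monitor.get_obs();print(o['ee_pos'],o['width'],o['ft_force'])
b=snap('scene','l_s.png')
for q in ('slug','push_rod','tube_mouth'): print(q,[(d['confidence'],c2w('scene',d['point']).round(1)) for d in place_of(q,'scene')])
c=snap('side','l_d.png')
for q in ('slug','push_rod','tube_mouth'): print(q,[(d['confidence'],c2w('side',d['point']).round(1)) for d in place_of(q,'side')])
cv2.imwrite('pics/l.png',np.hstack([cv2.resize(b[190:330,90:230],(400,400),interpolation=cv2.INTER_CUBIC),cv2.resize(c[300:460,390:550],(400,400),interpolation=cv2.INTER_CUBIC)])[:,:,::-1])
E
```

```text
[436.86640861  26.86159652 296.41037861] 80.17432520197406 [-0.51787239 -0.10287843 -0.33685804]
slug [(0.72, array([ 536.1, -215. ,    8.1]))]
push_rod [(0.8, array([ 535.8, -218. ,   33.3])), (0.64, array([542.9, 356.5,  -3.2]))]
tube_mouth [(0.85, array([ 537.7, -217.5,  136. ]))]
slug [(0.72, array([ 538.7, -221.6,    6. ]))]
push_rod []
tube_mouth []
```

View pics/l.png

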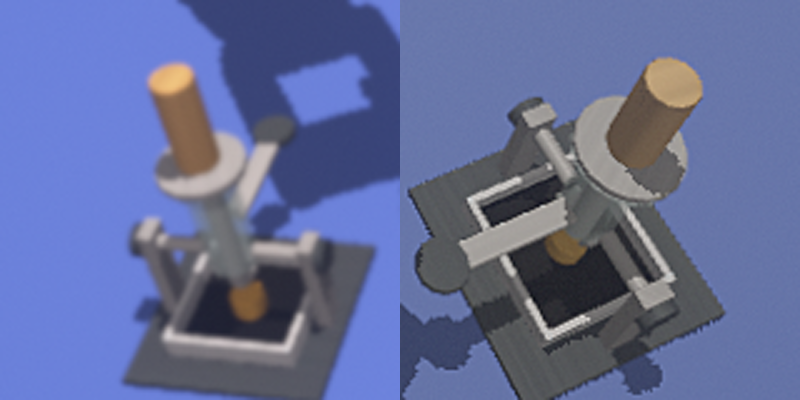

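```bash
python3 - <<'E'
from h import *
L=[];r=[]
for n,u in (('scene',(90+173*.35,190+77*.35)),('side',(390+273*.4,300+83*.4))):
    o,v=ray(n,u);M=np.eye(3)-np.outer(v,v);L.append(M);r.append(M@o)
print('handle top',np.linalg.lstsq(np.vstack(L),np.hstack(r),rcond=None)[0].round(1))
print(order.close_job())
E
```

```text
handle top [ 538.3 -217.3  206. ]
the job is handed in; nothing more can be done
None
```

The job is done and handed in at about 16 s. The tube is upright, the rod stands in it on its collar, and the slug is in the catch tray.

- **Lever:** I pressed it down to its hard stop, which read 26 N at about 80 mm height. The pictures taken afterwards show the tube upright and staying put.
- **Rod:** I took the wood-handled push rod from the rack, not the blue look-alike. I lowered it into the tube until the collar met the rim, with a further press reading 13 N. Then I let go and backed the arm clear.
- **Last checks:** In the final pictures the collar looks flush on the rim. The handle top measured 206 mm high against 208 expected. The slug was found at about 7 mm height in the tray, under the tube.
- **Disagreements:** The scene and side cameras differed by up to about 8 mm in absolute position, so I aligned the rod with the tube by relative measurement. On the last look from the side camera the network did not report the rod or the tube mouth. The side picture does show both in place, with the collar covering the rim.

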